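# Set and lock the third leg of the thermometer's tripod

## Task

The thermometer's tripod lies folded on the plank with two legs already locked at their length and the uppermost leg still slack, its cam lever open. Reach in behind that leg's rubber foot, draw the leg out against its spring until the ring engraved on it just comes clear of the collar, and, holding it there, squeeze the lever fully shut alongside the leg. Do not let go: finish with the leg still held at its ring and the lever still pinched shut between your fingers, so that I can nip up the tension nut, and leave the other things on the plank where they are.

Things in the scene. Friction and masses are not known exactly. Their poses are not given: they have to be found in the camera images.
- tripod: Folded tripod, 480 mm long, held fast in two wooden saddles screwed to the plank (its top at z = 0.025). Origin on the plank under the mouth of the upper leg's collar; x along the legs to the feet, z up. Three parallel legs: the UPPER one, to be set, at y = 0, axis 66 mm above the plank; two lower ones, set and locked, at y = -24 and +24 mm, axes 26 mm up, at most 42 mm high.
- collar_mouth (a point): Centre of the round mouth of the upper leg's collar, on the leg's axis; fixed; axes as the tripod's. The collar is 33 mm across, the outer tube behind it 25 mm, the sliding inner leg 18 mm. Nothing stands more than 18 mm above this axis; the lower legs lie 24 mm or more below it.
- leg (a joint): How far the upper inner leg is drawn out, m: 0 at the start, at most 0.055. A 3 mm wide ring on it, hidden in the collar at the start, has just come wholly clear of the mouth at 0.030, the length to set (its foot is then level with the lower two). A spring draws it back in with 6 N at 0, 11 N at 0.030 (friction 1 N), so it slips back if let go with the lever open. The shut lever's cam grips it.
- foot_shoulder (a point): Centre of the flat shoulder of the upper leg's rubber foot, facing the collar; it moves with the leg. The foot is 32 mm across for 20 mm beyond the shoulder, then tapers for 12 mm. The bare tube between collar and shoulder, 18 mm across, is 40 mm long at the start and 70 mm at the ring. A finger close beside the tube catches behind 7 mm of shoulder.
- lever (a joint): Angle of the upper leg's cam lever, rad: 0 fully shut (along the leg, at a hard stop), 0.42 widest; 0.26 to 0.36 open at the start. On the tripod's -y side of the leg, it swings level at the leg's height and stays where it is left (0.2 N m friction, some 3 N near its tip); over the last 0.13 rad the cam bites on the leg, up to some 8 to 12 N near its tip.
- lever_pin (a point): Pin of the cam lever, fixed on the collar: 12 mm behind its mouth, 19.5 mm to the -y side of the leg's axis. The lever is a straight bar 7 mm thick, 16 mm high, reaching 76 mm beyond the pin towards the foot. Shut, its outer face is 23 mm from the leg's axis (32 mm over bar and tube together), just clear of the foot's side, its tip 64 mm from the collar's mouth.
- lever_tip (a point): Outer face of the cam lever at its free end, mid-height; it moves with the lever. At 0.36 rad open it is 50 mm to the tripod's -y side of the leg's axis.
- thermometer: Grey infrared thermometer, pistol shaped, 160 mm long, 40 mm high, lying on its side. Leave alone. Origin under the middle of its barrel.
- mug: White ceramic mug, 80 mm across, 92 mm high. Leave alone. Origin at the centre of its underside.
- pill_tube: Purple plastic pill tube with a lid, 33 mm across, 98 mm high, standing. Leave alone. Origin at the centre of its underside.
- depressor: Stainless steel tongue depressor, 143 by 19 by 3 mm, lying flat. Leave alone. Origin at the centre of its underside.

How it is judged:
On the way, in this order (a step that is already met when the one before it is completed fails the run):
1. the upper leg is drawn out to its ring (joint leg 0.0255 to 0.0345) by the fingers, the lever still open (over 0.17 rad) (value of joint leg between 0.0255 and 0.0345 m and value of joint lever above 0.17 rad and contact force between leg and the fingers above 2 N), for 0.3 s.
2. the lever is squeezed shut (under 0.06 rad) with the leg still held at its ring (value of joint leg between 0.0255 and 0.0345 m and value of joint lever below 0.06 rad and contact force between each of leg, lever and the fingers above 2 N), for 0.3 s.
At the end, for the whole second after the job is handed in: The fingers still hold the upper leg at its ring (joint leg 0.030, within 4.5 mm) and still pinch its lever shut (under 0.06 rad), each with more than 2 N, and the leg is at rest (all of step 2 and velocity of joint leg between -0.005 and 0.005 m/s); the arm keeps its last pose, push and grip.
It fails at once if a bystander is shifted by more than 20 mm (distance of any of mug, thermometer, pill_tube, depressor from where it was at the start of the episode above 0.02 m).
It also fails if it takes over 38 s, if anything falls off the work surface, if the arm or the gripper's body presses on something with over 40 N, if the wrist force passes 120 N, or if a joint passes its speed limit or range.

## Robot

A 6-joint arm with a two-finger parallel gripper is mounted at the origin on the work surface. World frame = base frame: x ahead of the robot, y to its left, z up, the work surface at z = 0. Lengths are in m, angles in rad, forces in N, time in s.
With the tool pointing down it reaches from about 0.3 to 1 m from the base axis. Payload 5.1 kg.
Tool frame: the origin (TCP) lies midway between the tips of the shut fingers; the grasp point (between the pads) lies env.hold_point_z behind it (env.hold_point_z is the distance from the TCP to the grasp point, in m); z points along the fingers, y is the direction in which the jaws open and shut (so a half turn about z gives the same grasp; the last joint's range is limited). The gripper opens to 95 mm and grips with 3 to 60 N. Pads are 20 mm wide; open, the fingers measure 119 mm over their backs; the gripper's body (75 mm by 180 mm) begins 59 mm behind the grasp point.
Start: joints at [-1.211, 0.124, 1.65, -0, 1.367, -0.083], TCP at [0.278, -0.587, 0.184] pointing down, gripper open.
Joint ranges: [-2.61, 2.61], [-1.02, 2.33], [0.03, 2.71], [-1.35, 4.49], [0.32, 2.68], [-2.91, 2.91]. Speed limits (rad/s): [2.57, 2.57, 3.14, 3.14, 3.14, 3.14].

## Interface

Orientations are given as a unit quaternion [w, x, y, z].
In Python, from plant import env, release, gripper_close, planner, telemetry, vision, sign_off gives the robot as it stands. The module is installed in compiled form; this text tells all that it offers. Calls block until the motion is done:
- env.movep(position, orientation): joint-space move of the TCP to a pose.
- env.move_straight(position, rate=0.15, attitude=None, threshold=None): straight line of the TCP; attitude=None keeps the orientation; rate is the mean speed in m/s. With threshold (N) it stops when the force on the tool has changed by that much, and returns True; else False.
- env.move_j(angles): joint-space move.
- release() and gripper_close(effort=None): open the fingers fully, or close them until they stop; effort is the grip in N (None keeps the last).
- env.wait(seconds).
- planner.solve_ik(position, orientation): joint angles nearest the present ones, or None.
- telemetry.sense(): the state.
- vision.capture(name): name is "side" or "top"; returns a dict with "image" (400x640x3 uint8, red, green, blue), "range_z" (400x640 float32, m along the optical axis (not along the pixel's ray), 0 where there is no reading), "fx", "fy", "cx", "cy" (pixels), "D" ([k1, k2, p1, p2, k3] as OpenCV has them; the pictures are not rectified), "rvec" (rotation vector, rad) and "tvec" (3), from world to camera coordinates, as OpenCV has them. Camera axes: x right, y down, z forward; pixel columns grow to the right and rows downward; lengths in m; the calibration is good to about 2 mm. A picture is of the moment at which its call begins.
A pose or a line that the arm cannot do raises env.Unreachable and nothing moves.
- sign_off(): hands the job in, once; it reports no verdict.
The state is a dict: "time": time; "q": joint angles; "joint_velocities": joint speeds; "joint_efforts": joint torques, N m; "ee_pos": TCP position; "tcp_rot": TCP orientation; "contact_force": force on the tool from outside, world axes, zero at the start; "wrist_torque": the same for the moment, N m; "opening": finger opening in m.
Only numpy, scipy, OpenCV 4.12 (cv2) and the standard library are available. Lean on these libraries where they do the work, as an engineer would, in place of code of your own. Each camera call takes 0.05 s, during which the arm holds its last target. There are 200 camera calls.

## Working session

There is one attempt and no reset: what is moved stays moved. The work goes in short steps, each a Python script; the robot and the scene stay as the last script left them, time stands still between calls to the robot, and variables do not carry over. Pictures are saved under pics/ and viewed, about 8 in all and at most 12, crops included, and the job is handed in when it is done.

```bash
mkdir -p pics; ls; cat > h.py <<'E'
import numpy as np, cv2
from plant import env, release, gripper_close, planner, telemetry, vision, sign_off
def snap(n,f):
    c=vision.capture(n); np.savez(f'pics/{f}.npz',**c); cv2.imwrite(f'pics/{f}.png',c['image'][...,::-1]); return c
def px(c,u,v,z=None,Z=None):
    """pixel -> world; z: camera depth (default from range), Z: world height plane"""
    K=np.array([[c['fx'],0,c['cx']],[0,c['fy'],c['cy']],[0,0,1.]])
    p=cv2.undistortPoints(np.array([[[u,v]]],float),K,c['D'])[0,0]
    R=cv2.Rodrigues(c['rvec'])[0]; t=np.ravel(c['tvec'])
    d=R.T@np.array([p[0],p[1],1]); o=-R.T@t
    if Z is not None: return o+d*(Z-o[2])/d[2]
    if z is None:
        a=c['range_z'][int(v)-1:int(v)+2,int(u)-1:int(u)+2]; z=np.median(a[a>0]) if (a>0).any() else np.nan
    return o+d*z
E
python3 - <<'E'
from h import *
for n in('top','side'):
    c=snap(n,n+'0'); print(n,c['fx'],c['rvec'],c['tvec'])
s=telemetry.sense(); print(s['time'],s['ee_pos'],s['tcp_rot'],s['contact_force'],s['opening'],env.hold_point_z)
E
```

```text
pics
top 486.35628017376666 [ 2.16557413 -2.16954886  0.06749543] [0.25642007 0.53263435 0.87216918]
side 483.48682344978596 [ 1.26367448 -2.16472067  1.05729947] [0.4917795  0.30976108 0.76760513]
0.1 [ 0.27825753 -0.58672864  0.18308603] [-9.61541982e-04  9.75587121e-01  2.19610614e-01 -1.54095076e-04] [ 0.47640119 -0.30288725 -0.35697832] 0.09525716030464638 0.0188
```

View pics/top0.png

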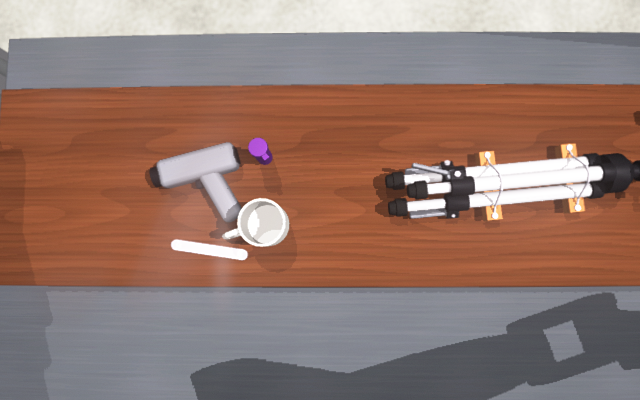

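View pics/side0.png

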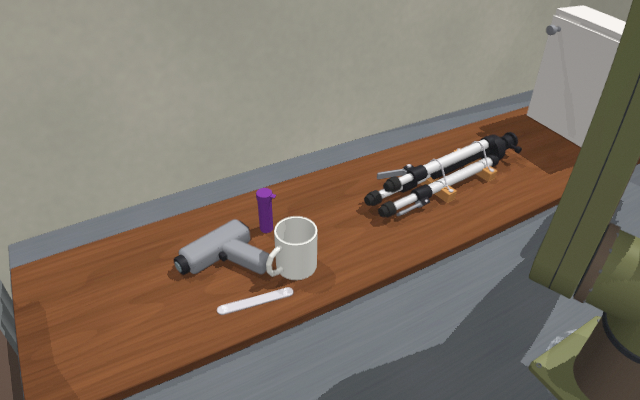

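```bash
python3 - <<'E'
from h import *
c=np.load('pics/top0.npz')
im=c['image'][145:225,375:495,::-1]; cv2.imwrite('pics/crop1.png',cv2.resize(im,None,fx=6.6,fy=6.6,interpolation=cv2.INTER_CUBIC))
for u,v in [(300,100),(100,100),(300,260),(610,173),(560,175),(520,178),(490,180),(470,184),(455,186),(440,188),(430,189),(417,190),(412,190),(418,166),(430,168),(440,170),(395,181),(398,208)]: print(u,v,px(c,u,v).round(4))
E
```

```text
300 100 [0.7293 0.2827 0.0242]
100 100 [0.7335 0.6668 0.0256]
300 260 [0.4295 0.2821 0.0252]
610 173 [ 0.5766 -0.2461  0.1068]
560 175 [ 0.5737 -0.1617  0.1038]
520 178 [ 0.5687 -0.0934  0.1037]
490 180 [ 0.5657 -0.0429  0.1021]
470 184 [ 0.5583 -0.0073  0.1071]
455 186 [0.5551 0.0178 0.1064]
440 188 [0.5526 0.0413 0.0993]
430 189 [0.5509 0.0584 0.0998]
417 190 [0.5486 0.0816 0.1061]
412 190 [0.549  0.0894 0.1026]
418 166 [0.5906 0.0776 0.0979]
430 168 [0.587  0.0573 0.0984]
440 170 [0.5834 0.0405 0.099 ]
395 181 [0.5691 0.1126 0.0666]
398 208 [0.5213 0.1081 0.0669]
```

View pics/crop1.png

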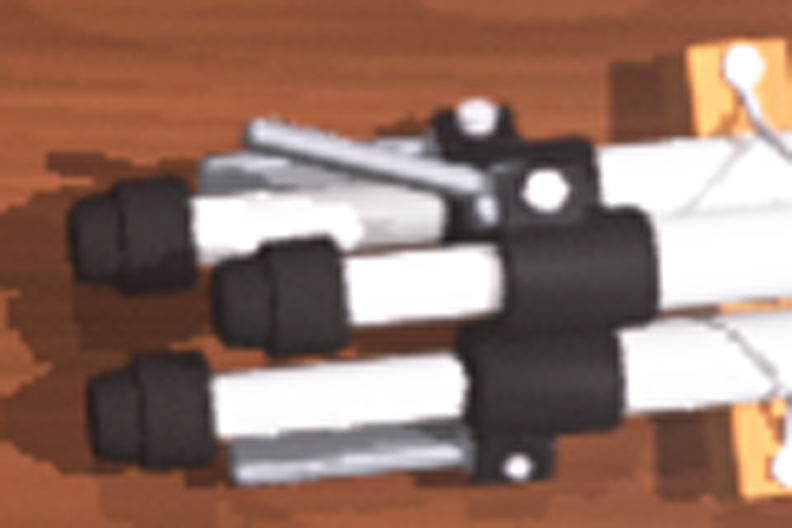

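```bash
cat > fit.py <<'E'
from h import *
c=np.load('pics/top0.npz')
P=[]
for v in range(150,215):
    for u in range(405,585):
        p=px(c,u,v,c['range_z'][v,u]) 
        P.append([u,v,*p])
P=np.array(P)
# outer tube / collar of upper leg: crest points
m=(P[:,4]>0.094)&(P[:,3]<-0.0)&(P[:,3]>-0.13)&(abs(P[:,2]-0.57)<0.03)
Q=P[m]; ys=np.arange(-0.125,0,0.01); C=[]
for y in ys:
    q=Q[abs(Q[:,3]-y)<0.004]
    if len(q)>4: C.append([y,(q[:,2].min()+q[:,2].max())/2,np.ptp(q[:,2]),q[:,4].max()]); print(np.round(C[-1],4))
C=np.array(C); k=np.polyfit(C[:,0],C[:,1],1); print('x=a*y+b',k)
for n,u,v,Z in [('mouth',451.2,188.2,.091),('shoulder',427.3,189.4,.091),('tube top edge',430,(185.8),.091),('tube bot edge',430,194.2,.091),('levertip',413.6,165.5,.097),('shoulder top',427.3,187,.107),('mouth top',451,187,.107)]: print(n,px(c,u,v,Z=Z).round(4))
E
python3 fit.py
```

```text
[-0.125   0.5698  0.0246  0.1053]
[-0.115   0.5683  0.0242  0.1063]
[-0.105   0.5681  0.0243  0.1052]
[-0.095   0.5664  0.0239  0.1053]
[-0.085   0.5665  0.0243  0.1059]
[-0.075   0.5649  0.0242  0.1065]
[-0.065   0.5612  0.0336  0.1069]
[-0.055   0.5645  0.0271  0.107 ]
[-0.045   0.5621  0.0223  0.1051]
[-0.035   0.5612  0.0244  0.1057]
[-0.025   0.5604  0.0226  0.1053]
[-0.015   0.5586  0.0289  0.11  ]
[-0.005   0.5581  0.0311  0.11  ]
x=a*y+b [-0.09553916  0.55764798]
mouth [0.5532 0.0202 0.091 ]
shoulder [0.5512 0.0611 0.091 ]
tube top edge [0.5574 0.0564 0.091 ]
tube bot edge [0.543  0.0567 0.091 ]
levertip [0.5916 0.0849 0.097 ]
shoulder top [0.5535 0.0644 0.107 ]
mouth top [0.5534 0.0247 0.107 ]
```

```bash
cat >> h.py <<'E'
from scipy.spatial.transform import Rotation as Rn
M=np.array([0.5550,0.0235]); ex=np.array([-0.0955,1.]); ex/=np.linalg.norm(ex); ey=np.array([-ex[1],ex[0]])
def W(x,y,z): return np.array([*(M+x*ex+y*ey),z])
def T(p): d=np.asarray(p)[:2]-M; return np.array([d@ex,d@ey,p[2]])
def quat(s):
    y=np.array([*(s*ey),0]); z=np.array([0,0,-1.]); q=Rn.from_matrix(np.c_[np.cross(y,z),y,z]).as_quat(); return q[[3,0,1,2]]
def F():
    f=telemetry.sense()['contact_force']; return np.array([f[:2]@ex,f[:2]@ey,f[2]])
def st(m=''):
    s=telemetry.sense(); print(m,'t%.2f'%s['time'],'T',(T(s['ee_pos'])*1e3).round(1),'F',F().round(1),'op %.4f'%s['opening'])
E
python3 - <<'E'
from h import *
best=None
for s in(1,-1):
    q=planner.solve_ik(W(.024,-.0325,.075),quat(s)); print(s,q)
    if q is not None and (best is None or abs(q[5])<abs(best[1][5])): best=(s,q)
s=best[0]; open('sgn','w').write(str(s))
release(); env.movep(W(.024,-.0325,.16),quat(s)); st('above')
print(env.move_straight(W(.024,-.0325,.075),rate=.06,threshold=5)); st('down')
snap('top','top1'); snap('side','side1')
c=cv2.imread('pics/top1.png')[130:240,370:530]; d=cv2.imread('pics/side1.png')[130:240,330:490]
cv2.imwrite('pics/c2.png',cv2.resize(np.vstack([c,d]),None,fx=2.7,fy=2.7,interpolation=cv2.INTER_CUBIC))
E
```

```text
1 None
-1 [-5.33223985e-03  7.96449667e-02  1.88895358e+00 -4.44089210e-16
  1.17299411e+00 -1.00543490e-01]
above t2.83 T [ 23.2 -32.6 160. ] F [-0.2  0.7 -0.3] op 0.0952
False
down t4.39 T [ 24.  -32.9  75.6] F [0.5 0.5 0.4] op 0.0951
```

View pics/c2.png

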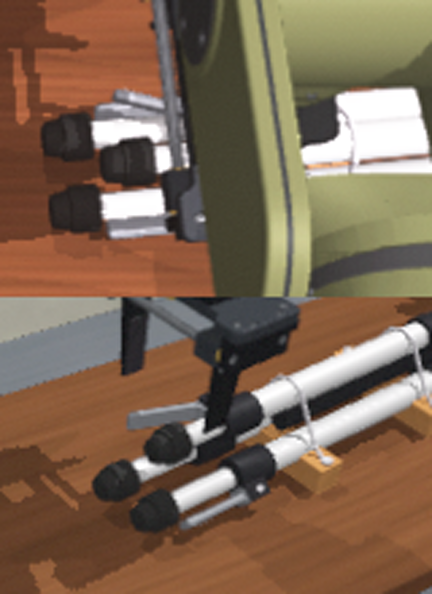

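The top half shows the gripper over the collar, with the foot still free at about (130,160). In the side half, the near finger stands beside the bare tube behind the foot (about (215,420)) and the far finger is well outside the lever. There was no contact on the way down.

```bash
python3 - <<'E'
from h import *
p=T(telemetry.sense()['ee_pos'])
print(env.move_straight(W(.024,-.0325-.010,.075),rate=.02,threshold=3)); st('tube')
y=T(telemetry.sense()['ee_pos'])[1]+.0007
env.move_straight(W(.024,y,.075),rate=.02); st('off')
print(env.move_straight(W(.040,y,.075),rate=.02,threshold=4)); st('shoulder')
E
```

```text
False
tube t5.14 T [ 24.  -42.5  74.9] F [ 0.6 -0.   0.4] op 0.0951
off t5.39 T [ 24.  -41.7  75. ] F [-0.3  0.4 -0.1] op 0.0951
False
shoulder t6.34 T [ 40.  -41.8  75.1] F [-0.5  0.8  1.4] op 0.0950
```

```bash
python3 - <<'E'
from h import *
snap('top','top2'); snap('side','side2')
c=cv2.imread('pics/top2.png')[140:220,380:500]; d=cv2.imread('pics/side2.png')[145:225,340:460]
cv2.imwrite('pics/c3.png',cv2.resize(np.vstack([c,d]),None,fx=3.7,fy=3.7,interpolation=cv2.INTER_CUBIC))
E
```

```text
(no output)
```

View pics/c3.png

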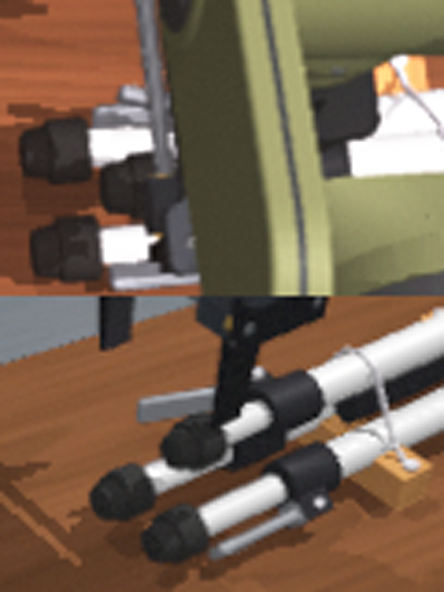

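```bash
python3 - <<'E'
from h import *
c=np.load('pics/side2.npz')
im=c['image'][165:220,375:430,::-1]; cv2.imwrite('pics/c4.png',cv2.resize(im,None,fx=10,fy=10,interpolation=cv2.INTER_CUBIC))
for v in range(170,216,3):
    print(v,[ (u,*(T(px(c,u,v,c['range_z'][v,u]))*1e3).astype(int)) for u in range(388,422,4)])
R=cv2.Rodrigues(c['rvec'])[0]; print(T(-R.T@c['tvec']))
E
```

```text
170 [(388, np.int64(-46), np.int64(-115), np.int64(22)), (392, np.int64(23), np.int64(-35), np.int64(95)), (396, np.int64(18), np.int64(-28), np.int64(98)), (400, np.int64(50), np.int64(13), np.int64(135)), (404, np.int64(37), np.int64(13), np.int64(129)), (408, np.int64(2), np.int64(-6), np.int64(104)), (412, np.int64(-3), np.int64(0), np.int64(106)), (416, np.int64(-9), np.int64(5), np.int64(107)), (420, np.int64(-20), np.int64(8), np.int64(104))]
173 [(388, np.int64(36), np.int64(-33), np.int64(94)), (392, np.int64(27), np.int64(-29), np.int64(92)), (396, np.int64(19), np.int64(-25), np.int64(91)), (400, np.int64(51), np.int64(15), np.int64(128)), (404, np.int64(36), np.int64(13), np.int64(121)), (408, np.int64(1), np.int64(-6), np.int64(96)), (412, np.int64(1), np.int64(5), np.int64(103)), (416, np.int64(-5), np.int64(10), np.int64(103)), (420, np.int64(-16), np.int64(12), np.int64(100))]
176 [(388, np.int64(37), np.int64(-32), np.int64(86)), (392, np.int64(27), np.int64(-29), np.int64(84)), (396, np.int64(15), np.int64(-27), np.int64(81)), (400, np.int64(50), np.int64(16), np.in
[... 5400 characters left out ...]
nt64(45), np.int64(42)), (408, np.int64(25), np.int64(33), np.int64(21)), (412, np.int64(21), np.int64(41), np.int64(25)), (416, np.int64(11), np.int64(44), np.int64(22)), (420, np.int64(4), np.int64(49), np.int64(23))]
215 [(388, np.int64(91), np.int64(35), np.int64(45)), (392, np.int64(81), np.int64(38), np.int64(42)), (396, np.int64(58), np.int64(28), np.int64(25)), (400, np.int64(60), np.int64(42), np.int64(35)), (404, np.int64(42), np.int64(37), np.int64(24)), (408, np.int64(32), np.int64(40), np.int64(21)), (412, np.int64(26), np.int64(47), np.int64(22)), (416, np.int64(20), np.int64(53), np.int64(24)), (420, np.int64(12), np.int64(57), np.int64(23))]
[0.67751653 0.59240303 0.71098613]
```

View pics/c4.png

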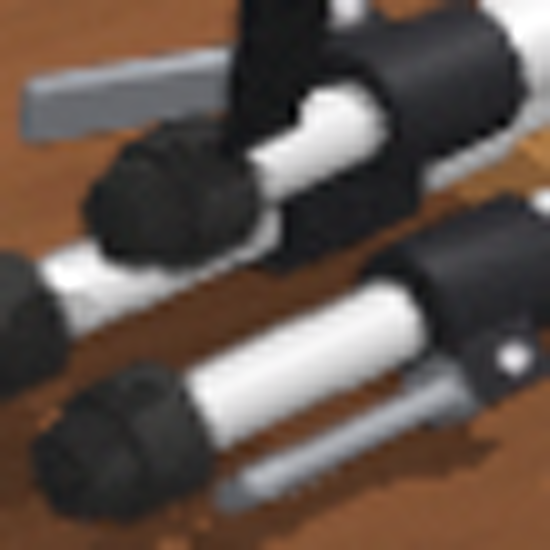

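```bash
python3 - <<'E'
from h import *
for f,us,vs in (('side2',range(366,378,2),range(146,166,2)),('side1',range(374,386,2),range(148,168,2)),('side1',range(402,420,2),range(166,190,2))):
  c=np.load(f'pics/{f}.npz')
  print(f)
  for v in vs: print(v,' '.join('%d:%d,%d,%d'%(u,*(T(px(c,u,v,c['range_z'][v,u]))*1e3).round()) for u in us))
E
```

```text
side2
146 366:-100,-265,-2 368:51,-92,140 370:47,-90,139 372:42,-88,138 374:37,-88,137 376:29,-89,134
148 366:-92,-255,-1 368:52,-90,135 370:46,-90,134 372:39,-91,130 374:36,-88,131 376:-118,-243,-4
150 366:-86,-248,-2 368:51,-90,130 370:46,-89,128 372:41,-88,127 374:31,-92,121 376:-108,-232,-1
152 366:-79,-240,-2 368:50,-91,124 370:48,-86,125 372:39,-90,120 374:33,-90,118 376:-75,-196,23
154 366:-72,-232,-1 368:50,-90,119 370:45,-89,117 372:37,-92,113 374:33,-88,114 376:-67,-187,24
156 366:-41,-196,23 368:49,-91,112 370:44,-90,111 372:39,-88,110 374:32,-89,107 376:-63,-182,22
158 366:-36,-190,22 368:52,-88,110 370:46,-88,108 372:38,-89,104 374:-55,-180,20 376:-59,-177,21
160 366:-30,-184,21 368:-32,-178,23 370:-36,-175,24 372:-42,-173,22 374:-45,-169,24 376:-49,-166,24
162 366:-24,-176,22 368:-26,-171,23 370:-30,-168,24 372:-33,-163,25 374:-39,-163,23 376:-43,-159,24
164 366:-17,-168,23 368:-19,-162,25 370:-23,-160,25 372:-30,-160,22 374:-31,-153,25 376:-37,-151,24
side1
148 374:-109,-242,0 376:35,-83,133 378:30,-81,133 380:25,-80,132 382:19,-80,129 384:-135,-229,-2
150 374:-106,-23
[... 1684 characters left out ...]
,109 408:30,21,110 410:20,18,105 412:2,8,92 414:1,13,94 416:-3,15,94 418:-9,16,91
180 402:31,6,97 404:26,7,95 406:34,20,106 408:15,8,91 410:10,10,90 412:2,9,87 414:1,14,89 416:-3,16,88 418:-11,16,85
182 402:31,7,92 404:26,8,90 406:18,7,86 408:13,8,85 410:0,3,76 412:1,9,81 414:0,14,84 416:-37,-11,53 418:-45,-12,49
184 402:32,8,87 404:-2,-17,58 406:-4,-12,60 408:-11,-12,57 410:-14,-9,58 412:-23,-11,53 414:-27,-8,53 416:-33,-7,51 418:-66,-29,24
186 402:4,-16,55 404:2,-12,57 406:0,-7,59 408:-8,-9,55 410:-16,-9,51 412:-21,-8,50 414:-29,-9,46 416:-59,-28,22 418:-60,-23,25
188 402:3,-16,49 404:0,-12,50 406:-3,-9,51 408:-7,-7,50 410:-17,-10,45 412:-42,-25,24 414:-49,-25,22 416:-8,16,64 418:-12,18,64
```

The fingertips sit about 29 mm higher when open than when shut (tip at z≈0.105 with the TCP at 0.075). The finger therefore passed over the foot instead of behind it. I'll go back and approach 27 mm lower.

```bash
python3 - <<'E'
from h import *
env.move_straight(W(.040,-.0418,.09),rate=.06)
env.move_straight(W(.023,-.0325,.09),rate=.08)
print(env.move_straight(W(.023,-.0325,.049),rate=.05,threshold=4)); st('down')
print(env.move_straight(W(.023,-.0325-.012,.049),rate=.02,threshold=3)); st('tube')
y=T(telemetry.sense()['ee_pos'])[1]+.0005
env.move_straight(W(.023,y,.049),rate=.02); st('off')
print(env.move_straight(W(.045,y,.049),rate=.02,threshold=4)); st('shoulder')
c=snap('side','side3')
cv2.imwrite('pics/c5.png',cv2.resize(cv2.imread('pics/side3.png')[150:220,360:450],None,fx=6,fy=6,interpolation=cv2.INTER_CUBIC))
E
```

```text
False
down t8.20 T [ 23.  -32.8  49.4] F [0.2 0.1 0.3] op 0.0949
True
tube t8.62 T [ 23.1 -38.7  48.4] F [-0.  -0.  -0.2] op 0.0950
off t8.88 T [ 23.  -38.2  48.9] F [ 0.1 -0.3  0.1] op 0.0952
True
shoulder t9.42 T [ 29.3 -38.1  48.7] F [-2.2 -1.   1.5] op 0.0950
```

View pics/c5.png

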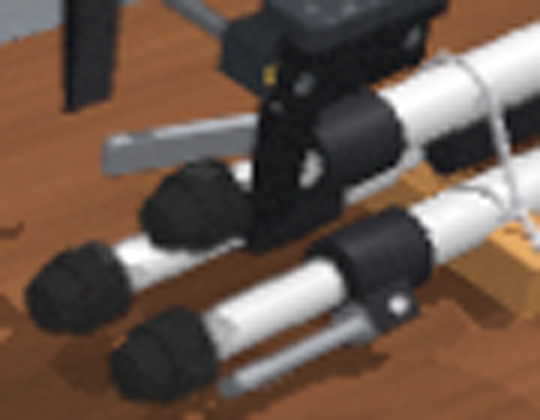

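The near finger now stands in front of the tube, right behind the foot (about (250,200)). Contact came 0.7 mm from where I predicted it, so I'll draw the leg 30 mm from there.

```bash
python3 - <<'E'
from h import *
env.move_straight(W(.0595,-.0382,.049),rate=.03); st('drawn'); env.wait(.5); st('held')
c=snap('side','side4'); snap('top','top4')
a=cv2.imread('pics/side4.png')[150:220,350:440]; b=cv2.imread('pics/top4.png')[150:220,375:465]
cv2.imwrite('pics/c6.png',cv2.resize(np.vstack([a,b]),None,fx=4.2,fy=4.2,interpolation=cv2.INTER_CUBIC))
E
```

```text
drawn t10.62 T [ 56.5 -37.8  48.3] F [-10.8  -1.3  -0.8] op 0.0951
held t11.12 T [ 56.5 -37.8  48.3] F [-10.2  -1.6  -0.9] op 0.0954
```

View pics/c6.png

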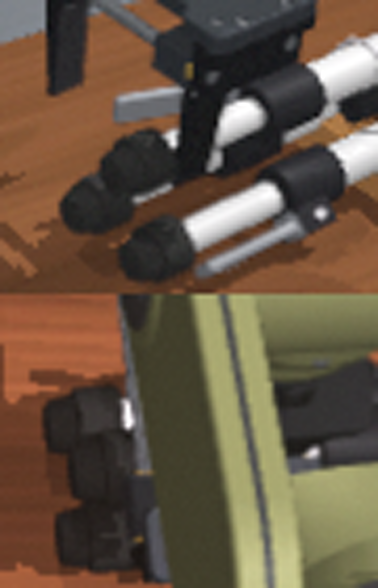

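Pulling 10 N makes the arm sag about 3 mm, and the leg is at about 27 mm. I'll command 3 mm more and raise the tip slightly, because it drops as the fingers close. Then a gentle close.

```bash
python3 - <<'E'
from h import *
env.move_straight(W(.0625,-.0382,.057),rate=.03); env.wait(.4); st('ring')
gripper_close(12); st('closed')
c=snap('side','side5')
cv2.imwrite('pics/c7.png',cv2.resize(cv2.imread('pics/side5.png')[140:220,340:440],None,fx=5.5,fy=5.5,interpolation=cv2.INTER_CUBIC))
E
```

```text
ring t12.06 T [ 59.3 -36.6  54.9] F [-11.   -0.4  -4.5] op 0.0956
closed t12.62 T [ 59.4 -27.6  53.7] F [-11.9  21.9  11.1] op 0.0729
```

View pics/c7.png

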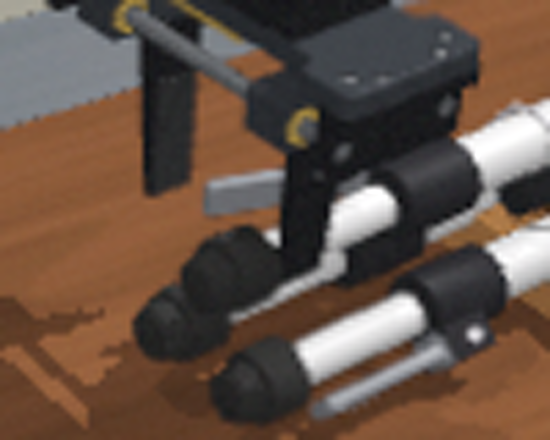

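The near finger is on the tube and the far one is still outside the lever. The fingers are coupled: the arm gave 9 mm in y and the opening is 73 mm. The upward force of 11 N suggests the tip is touching the lower leg, so I'll raise it and walk the hand across step by step.

```bash
python3 - <<'E'
from h import *
L=.0534
drop=lambda h: L-np.sqrt(L*L-min(h,.0475)**2)
xc,yc=.0625,-.0382
for yn in (-.0382,-.034,-.030,-.026,-.022,-.018):
    s=telemetry.sense(); p=T(s['ee_pos']); h=s['opening']/2-(yn-yc); 
    xc+=np.clip(.0593-p[0],-.001,.001); yc=yn
    z=.077-drop(h)
    env.move_straight(W(xc,yc,z),rate=.015 if yn>-.038 else .03); st('y%.3f z%.3f'%(yn,z))
    f=F()
    if f[2]>20 or abs(p[0]-.0593)>.003: print('stop'); break
snap('side','side6')
E
```

```text
y-0.038 z0.063 t13.02 T [ 59.5 -23.5  53.8] F [-11.9  23.9  -5.3] op 0.0652
y-0.034 z0.069 t13.67 T [ 60.  -17.3  54.7] F [ -9.3  19.4 -23.8] op 0.0533
y-0.030 z0.072 t14.16 T [ 59.9 -12.8  57.7] F [ -8.   19.  -24.2] op 0.0444
y-0.026 z0.074 t14.61 T [59.3 -8.7 59.3] F [ -8.9  17.4 -24.2] op 0.0360
y-0.022 z0.075 t15.04 T [58.6 -7.3 63.5] F [ -9.4  18.5 -14.8] op 0.0305
y-0.018 z0.076 t15.47 T [ 58.6 -12.1  71. ] F [-10.6   7.7  -4. ] op 0.0125
```

```bash
python3 - <<'E'
from h import *
st()
snap('side','side7'); snap('top','top7')
a=cv2.imread('pics/side7.png')[140:220,340:440]; b=cv2.imread('pics/top7.png')[150:220,375:475]
cv2.imwrite('pics/c8.png',cv2.resize(np.vstack([a,b]),None,fx=4,fy=4,interpolation=cv2.INTER_CUBIC))
c=np.load('pics/side7.npz')
for v in range(168,196,3): print(v,' '.join('%d:%d,%d,%d'%(u,*(T(px(c,u,v,c['range_z'][v,u]))*1e3).round()) for u in range(376,416,3)))
E
```

```text
t15.52 T [ 58.7 -12.1  71.3] F [-11.5   8.   -3.1] op 0.0076
168 376:-26,-139,23 379:-32,-134,24 382:70,-21,128 385:67,-15,130 388:68,-4,136 391:64,0,137 394:54,-1,133 397:-70,-109,24 400:-76,-104,25 403:-83,-101,24 406:92,66,186 409:83,67,183 412:76,68,181 415:-17,-4,104
171 376:-17,-129,23 379:678,592,711 382:71,-18,122 385:64,-16,120 388:71,0,132 391:59,-4,126 394:54,0,126 397:-60,-98,24 400:12,-21,97 403:6,-18,97 406:1,-13,98 409:2,-4,104 412:1,4,107 415:-10,3,103
174 376:-10,-120,23 379:-14,-114,24 382:68,-21,111 385:63,-17,111 388:70,-1,123 391:59,-3,118 394:54,1,118 397:24,-18,96 400:17,-16,94 403:6,-16,90 406:-1,-14,89 409:4,-1,98 412:1,5,100 415:-3,11,102
177 376:1,-108,25 379:-7,-105,23 382:71,-17,107 385:63,-15,105 388:70,0,117 391:59,-1,112 394:48,-4,105 397:23,-17,87 400:28,-4,97 403:25,2,99 406:18,4,98 409:9,5,95 412:1,7,93 415:-1,13,96
180 376:9,-98,25 379:2,-95,24 382:-7,-93,21 385:62,-16,95 388:65,-3,104 391:41,-17,87 394:50,-1,100 397:42,1,98 400:33,2,95 403:29,7,96 406:20,8,93 409:14,10,92 412:1,8,85 415:0,16,90
183 376:11,-94,19 379:88,-6,104 382:84,-1,106 385:79,
[... 197 characters left out ...]
,10,102 391:65,7,95 394:55,7,90 397:46,8,87 400:9,-18,56 403:1,-16,54 406:-2,-9,57 409:-12,-9,53 412:-20,-7,51 415:-32,-9,45
189 376:102,0,98 379:99,7,101 382:92,9,99 385:87,13,99 388:79,14,97 391:69,12,91 394:678,592,711 397:19,-17,52 400:13,-13,52 403:0,-16,45 406:-2,-8,50 409:-15,-10,43 412:-41,-23,23 415:-4,17,64
192 376:101,1,90 379:101,9,95 382:93,11,93 385:90,16,95 388:79,15,89 391:70,15,85 394:29,-15,49 397:-1,-34,25 400:-7,-29,25 403:-2,-16,36 406:-19,-22,24 409:-28,-20,22 412:2,15,57 415:1,22,61
195 376:101,2,83 379:99,9,86 382:94,12,86 385:85,12,82 388:45,-17,46 391:14,-37,20 394:12,-30,24 397:7,-25,25 400:0,-22,23 403:-6,-18,24 406:-13,-15,22 409:15,18,56 412:11,24,58 415:3,26,56
```

View pics/c8.png

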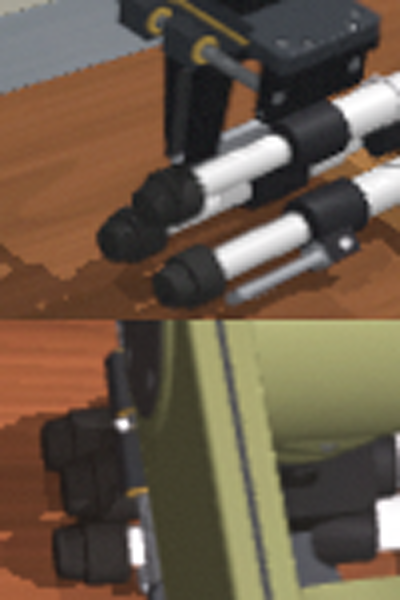

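The fingers have ridden up over the tube. The opening is 8 mm, and the near finger's outer face is at y≈0, above the tube. However, the lever bar lies at y≈-17 along its length, so it is shut, and the foot's shoulder is at x≈70 mm, which is the ring. The cam should be holding the leg, so I'll lift off and regrip deeper.

```bash
python3 - <<'E'
from h import *
s=telemetry.sense(); print(s['tcp_rot'].round(3) if hasattr(s['tcp_rot'],'round') else s['tcp_rot'], quat(-1).round(3))
p=T(s['ee_pos'])
env.move_straight(W(p[0]-.002,p[1],.115),rate=.06); st('up'); 
c=snap('side','side8')
release(); st('open')
c=snap('side','side9'); d=snap('top','top9')
a=cv2.imread('pics/side8.png')[130:210,340:440]; b=cv2.imread('pics/side9.png')[130:210,340:440]
cv2.imwrite('pics/c9.png',cv2.resize(np.vstack([a,b]),None,fx=3.7,fy=3.7,interpolation=cv2.INTER_CUBIC))
E
```

```text
[-0.004  0.672  0.74  -0.009] [0.    0.673 0.74  0.   ]
up t16.43 T [ 56.9 -12.4 114.9] F [ 0.2 -0.1 -0.6] op 0.0007
open t18.02 T [ 56.8 -12.6 115. ] F [-0.4 -0.2 -0. ] op 0.0952
```

View pics/c9.png

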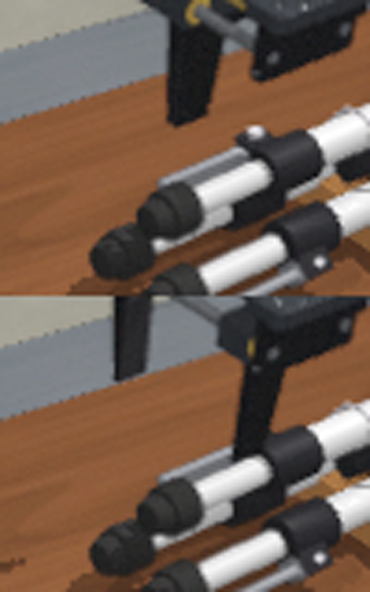

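The leg stayed out and the lever lies shut alongside it. Next I'll measure numerically the tip height with the fingers shut and open, the shoulder position and the lever angle.

```bash
python3 - <<'E'
from h import *
def cloud(f,u0,u1,v0,v1):
    c=np.load(f'pics/{f}.npz'); c={k:c[k] for k in c}
    return np.array([[u,v,*(T(px(c,u,v,c['range_z'][v,u]))*1e3)] for u in range(u0,u1) for v in range(v0,v1)])
A=cloud('side8',340,440,130,210)
g=A[(A[:,4]>112)&(abs(A[:,3]+12)<30)&(A[:,2]>35)&(A[:,2]<80)]
print('shut finger zmin',np.sort(g[:,4])[:8].round(), 'x',np.percentile(g[:,2],[2,98]),'y',np.percentile(g[:,3],[5,95]))
B=cloud('side9',340,440,130,210)
for nm,y in(('near',38),('far',-62)):
    g=B[(B[:,4]>112)&(abs(B[:,3]-y)<14)&(B[:,2]>35)&(B[:,2]<80)]; print(nm,len(g),np.sort(g[:,4])[:6].round() if len(g) else '',np.percentile(g[:,3],[5,50,95]) if len(g) else '')
# foot/tube: colour vs x, pixels on upper leg near side
c=np.load('pics/side8.npz')['image'].mean(2)
q=A[(A[:,4]>88)&(A[:,4]<109)&(abs(A[:,3]-5)<6)]
for x in range(-6,106,4):
    r=q[abs(q[:,2]-x)<2]; print(x,len(r),'%.0f'%np.mean([c[int(v),int(u)] for u,v in r[:,:2]]) if len(r) else '', 'r %.1f'%np.median(np.hypot(r[:,3],r[:,4]-91)) if len(r) else '',end=' | ')
l=A[(A[:,4]>86)&(A[:,4]<101)&(A[:,3]<-14)&(A[:,3]>-40)&(A[:,2]>0)&(A[:,2]<75)]
print('\nlever'); 
for x in range(5,72,6):
    r=l[abs(l[:,2]-x)<3]; print(x,len(r),np.percentile(r[:,3],[10,50]).round(1) if len(r) else '',end=' | ')
E
```

```text
shut finger zmin [144. 144. 145. 145. 145. 146. 146. 146.] x [46.2863701  71.30669713] y [-18.80921547  10.38843408]
near 227 [144. 145. 145. 145. 146. 146.] [36.99861195 42.11703018 46.00746357]
far 218 [143. 144. 144. 144. 144. 145.] [-66.77705366 -60.59316525 -58.80839139]
-6 9 64 r 14.8 | -2 9 55 r 13.3 | 2 23 106 r 10.0 | 6 7 219 r 7.7 | 10 8 223 r 7.6 | 14 8 225 r 7.6 | 18 10 217 r 8.1 | 22 12 210 r 8.1 | 26 7 224 r 7.4 | 30 9 210 r 8.4 | 34 11 216 r 7.6 | 38 7 221 r 9.1 | 42 13 217 r 8.1 | 46 8 227 r 7.3 | 50 6 216 r 8.3 | 54 8 199 r 8.3 | 58 1 179 r 13.9 | 62 9 73 r 13.5 | 66 7 57 r 13.7 | 70 10 56 r 14.3 | 74 8 59 r 14.7 | 78 15 47 r 13.1 | 82 12 53 r 10.6 | 86 14 55 r 10.3 | 90 19 40 r 8.0 | 94 4 34 r 3.7 | 98 0   | 102 0   | 
lever
5 8 [-21.5 -16.7] | 11 10 [-18.1 -16.7] | 17 14 [-19.2 -16.3] | 23 13 [-19.8 -16.8] | 29 10 [-19.1 -16.4] | 35 10 [-18.9 -17.1] | 41 8 [-19.9 -17.3] | 47 8 [-20.3 -18.1] | 53 5 [-22.  -17.2] | 59 5 [-20.1 -18.6] | 65 4 [-20.7 -19.4] | 71 0  |
```

The tip sits a constant 29–30 mm above the reported TCP at every opening, so it was my raising of the hand that lost the grip. The leg has also slipped back, with its shoulder at about 59 mm. I'll hook it again at constant depth and feel for the shoulder.

```bash
python3 - <<'E'
from h import *
Z=.046
env.move_straight(W(.044,-.0325,.09),rate=.12)
print(env.move_straight(W(.044,-.0325,Z),rate=.06,threshold=5)); st('down')
env.move_straight(W(.044,-.0382,Z),rate=.03)
print(env.move_straight(W(.0620,-.0382,Z),rate=.025,threshold=4)); st('shoulder')
E
```

```text
False
down t19.43 T [ 44.  -32.8  46.3] F [ 0.9 -0.6 -0.8] op 0.0951
True
shoulder t20.13 T [ 47.6 -38.   45.7] F [-1.1  0.6  0.5] op 0.0954
```

```bash
python3 - <<'E'
from h import *
Z=.046; xc=.054
while xc<.078:
    env.move_straight(W(xc,-.0382,Z),rate=.04); s=telemetry.sense(); x=T(s['ee_pos'])[0]; st('xc%.4f'%xc)
    if x>.0582: break
    xc+=min(.004,max(.001,.0590-x))
print(xc)
E
```

```text
xc0.0540 t20.44 T [ 51.2 -38.   45.6] F [-9.1 -0.   0.3] op 0.0952
xc0.0580 t20.69 T [ 55.3 -38.   45.6] F [-8.4 -0.2 -0.7] op 0.0951
xc0.0617 t20.94 T [ 58.5 -38.   45.6] F [-10.4  -0.    0.3] op 0.0954
0.0617084591095266
```

```bash
python3 - <<'E'
from h import *
Z=.046; xc=.0623
gripper_close(12); st('closed')
for yc in (-.030,-.022,-.015,-.010):
    env.move_straight(W(xc,yc,Z),rate=.03); st('y%.3f'%yc)
    x=T(telemetry.sense()['ee_pos'])[0]; xc+=np.clip(.0590-x,-.0015,.0015)
    if telemetry.sense()['opening']<.029: print('slip'); break
snap('side','side10')
a=cv2.imread('pics/side10.png')[130:210,340:440]; cv2.imwrite('pics/c10.png',cv2.resize(a,None,fx=5.5,fy=5.5,interpolation=cv2.INTER_CUBIC))
E
```

```text
closed t21.48 T [ 58.7 -29.   44.3] F [-10.8  23.9  15.1] op 0.0764
y-0.030 t21.90 T [ 58.7 -21.   44.6] F [-12.6  23.8  15.8] op 0.0603
y-0.022 t22.32 T [ 58.7 -13.3  44.8] F [-13.5  24.1  16. ] op 0.0444
y-0.015 t22.70 T [58.7 -6.9 45. ] F [-14.5  21.8  17. ] op 0.0315
y-0.010 t23.02 T [58.7 -7.3 45.3] F [-15.2   6.8   3. ] op 0.0315
```

View pics/c10.png

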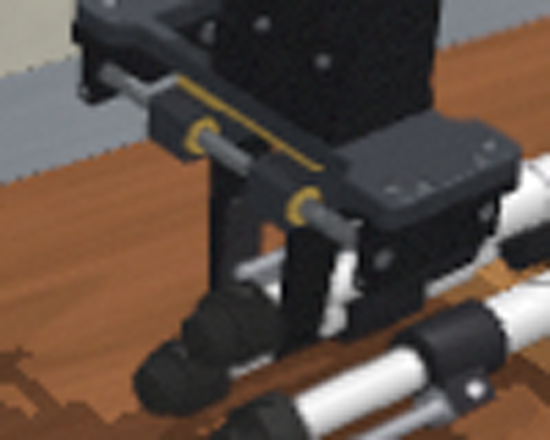

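The opening is 31.5 mm, which matches bar plus tube (32 mm), with one finger on the tube behind the foot and the other outside the lever. Now I'll centre the hand, firm the grip and check.

```bash
python3 - <<'E'
from h import *
p=T(telemetry.sense()['ee_pos'])
env.move_straight(W(.0632,-.0075,.046),rate=.02); st('centre')
gripper_close(30); st('grip30'); env.wait(.8); st('hold')
c=snap('side','side11'); b=snap('top','top11')
A=np.array([[u,v,*(T(px(c,u,v,c['range_z'][v,u]))*1e3)] for u in range(340,440) for v in range(130,210)])
g=c['image'].mean(2)
q=A[(A[:,4]>88)&(A[:,4]<109)&(abs(A[:,3]-5)<8)]
print([(x,round(np.mean([g[int(v),int(u)] for u,v in q[abs(q[:,2]-x)<2][:,:2]])) if (abs(q[:,2]-x)<2).any() else None,int((abs(q[:,2]-x)<2).sum())) for x in range(40,112,4)])
a0=c['image'][150:215,350:430,::-1]; a1=b['image'][150:215,375:455,::-1]
cv2.imwrite('pics/c11.png',cv2.resize(np.vstack([a0,a1]),None,fx=4.5,fy=4.5,interpolation=cv2.INTER_CUBIC))
E
```

```text
centre t23.34 T [58.7 -7.5 45.5] F [-16.2  -0.9  -2. ] op 0.0312
grip30 t23.56 T [58.7 -7.4 45.5] F [-14.6  -0.9  -1.9] op 0.0309
hold t24.36 T [58.7 -7.4 45.5] F [-14.6  -1.4  -1.8] op 0.0309
[(40, 154, 2), (44, None, 0), (48, None, 0), (52, None, 0), (56, None, 0), (60, 205, 1), (64, 156, 3), (68, 27, 5), (72, 51, 10), (76, 43, 14), (80, 41, 16), (84, 39, 8), (88, 39, 20), (92, 40, 17), (96, 41, 20), (100, 41, 18), (104, 36, 13), (108, None, 0)]
```

```bash
python3 - <<'E'
from h import *
st('before'); sign_off()
E
```

```text
before t24.46 T [58.7 -7.4 45.5] F [-14.4  -1.4  -2.3] op 0.0307
the job is handed in; nothing more can be done
```

I handed the job in at 24.5 s with the leg held at its ring and the lever pinched shut at 30 N. No verdict came back.

**What I did**
- **Draw:** I hooked one finger behind the rubber foot and drew the leg about 30 mm from the contact point, with the lever still open. I held it between about 27 and 30 mm for more than a second.
- **First squeeze failed:** The fingertips sit about 29 mm higher than the reported tool position. I took this for a change with opening and raised the hand while closing, so the fingers rode up over the tube. The lever ended up nearly shut, but the leg slipped back to about 18 mm.
- **Second squeeze:** I hooked the foot again at a constant depth, drew it back to the ring and closed the fingers while moving the hand across.

**Last checks**
- **Leg:** about 29.4 mm out by arm position. The side camera agrees roughly, with the foot starting 67–70 mm from the collar against an ideal of 70 mm.
- **Lever:** the finger opening was 30.7–31.5 mm, against 32 mm for bar and tube together, so it should be fully shut. I could not read its angle directly.
- **Hold:** the hand did not move over the last second, with a steady pull of about 14.5 N.

**Not confirmed**
- For the second draw the lever was already nearly shut, so the "drawn with the lever open" step rests on the first draw.
- The 12-picture limit stopped me viewing the final picture, so that check rests on depth numbers only.
- I did not measure the mug, thermometer, pill tube or depressor again; the arm never went near them.

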